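Roll a lidded food box into the holding warmer

TASK

Send the lidded food box into the holding warmer. Someone has left a peeler lying on the roller track: lift it off and lay it on the bare table on your side of the track, clear of it, then push the box gently along the rollers until it is fully home under the warmer's hood and the spring catch has come up behind it. Leave the other things where they are.

Things in the scene. Friction and masses are not known exactly. Their poses are not given: they have to be found in the camera images.
- track: Steel roller track, a steel food warmer (206 wide, 300 mm tall, 125 deep) closing its left end; fixed. Origin on the table under mid-lane; own y is the direction of travel (to the left, into the warmer), x across, away from the robot. Free rollers (25 mm diameter, 150 mm long) from y = -322 to +278 mm, tops at z = 55 mm, 12 mm gaps. Outer edges x = -102 and +102 mm.
- lane (a point): Middle of the lane between the guide strips, x = 0, y = 0, z = 55 mm of the track (on the roller tops), axes as the track's. The strips are 20 mm tall, their tops 40 mm above the rollers; they stand 144 mm apart here and narrow to 136 mm in the bay beyond y = +145 mm.
- home (a point): Where the box's origin is when the box is fully home, its lid touching the two rubber bumpers: x = 0, y = 220, z = 55 mm of the track (on the roller tops); axes as the track's. The warmer's hood overhangs from 1 mm beyond this point on, its underside 190 mm above the rollers; nothing else is above the lane.
- bare_table (a point): Point on the bare table top on the robot's side of the track, x = -190, y = 200, z = 0 mm of the track. The table is bare for at least 120 mm to its left and right, 100 mm towards the robot, and up to the track's edge, 88 mm away; the peeler may lie anywhere on this side.
- food_box: Black food box, clear lid fixed on, 0.75 to 1 kg, on the rollers at the right end. Origin: centre of underside; z up, y along the lane. Underside 114 x 126 mm (y), sides flaring to a rim 163 x 177 at 148 mm up; thin lid 170 x 184, edge at 149, top about 153 mm up. Solid, too wide to grip. A finger pushing the middle of the lid's rear edge (y = -92 mm) rolls it with 1 to 3 N.
- peeler: Hand peeler, black handle, 170 mm long, 80 g, flat and slantwise on the rollers between box and warmer. Origin: mid-length, on the underside; own x runs from handle to blade, z up. The handle (25 wide, 17 mm thick) reaches from x = -85 to +20 mm and points to the warmer; blade 14 wide, 6 mm thick, to +85 mm. Grip the handle across its width near x = -32 mm.
- catch (a joint): Steel spring catch, a flap 30 mm wide in mid-lane, a short roller on either side. It hinges at y = +108 mm of the track and slopes up to its tip at y = +142, 14 mm above the rollers. 0 rad = up, as at the start; the passing box presses it down to about 0.4 rad (2 N) and it springs up behind the box, leaving it about 10 mm of play.
- salt_jar: Clear jar of salt with a tan lid, 72 mm diameter, 78 mm tall, behind the track; a bystander. Origin: centre of its underside.
- shaker: Steel shaker with a handle, 69 mm diameter, 105 mm tall, behind the track; a bystander. Origin: centre of its underside.
- tape_roll: Roll of tan tape lying flat, 104 mm across, 25 mm tall, on the table in front of the track to the right; a bystander. Origin: centre of its underside.
- ramekin: White ramekin, 99 mm across, 43 mm tall, on the table in front of the warmer, to the left; a bystander. Origin: centre of its underside.

How it is judged:
By the outcome, as a careful person would: the job done as asked, in the order asked, and still so for the second after the job is handed in, with the robot touching nothing.
It also fails if it takes over 72 s, if anything falls off the work surface, if the arm or the gripper's body presses on something with over 40 N, if the wrist force passes 120 N, or if a joint passes its speed limit or range.

ROBOT

A 7-joint arm with a two-finger parallel gripper is mounted at the origin on a cart in front of the work surface, level with it; the furniture and walls round the work are solid. World frame = base frame: x ahead of the robot, y to its left, z up, the work surface at z = 0. Lengths are in m, angles in degrees, forces in N, time in s.
With the tool pointing down it reaches from about 0.425 to 0.875 m from the base axis. Payload 4.7 kg.
Tool frame: the origin (TCP) lies at the very end of the fingers, on their centre line; the grasp point (between the pads) lies 19 mm behind it; z points along the fingers, y is the line along which they close (so a half turn about z gives the same grasp; the last joint's range is limited). The gripper opens to 87 mm and grips with 3 to 60 N. Pads are 19 mm wide; open, the fingers measure 117 mm over their backs; the gripper's body (75 mm by 190 mm) begins 51 mm behind the grasp point.
Start: joints at [65.552, 18.392, -4.016, 83.108, 1.295, 78.541, -3.26], TCP at [0.277, -0.588, 0.196] pointing down, gripper open.
Joint ranges: [-163.93, 163.93], [-17.29, 119.83], [-79.2, 71.16], [3.27, 140.29], [-89.18, 269.18], [5.43, 117.66], [-154.24, 154.24]. Speed limits (degrees/s): [147.25, 147.25, 180, 180, 180, 180, 180].

INTERFACE

Orientations are given as [roll, pitch, yaw] about the fixed x, y, z axes, in that order (R = Rz(yaw) Ry(pitch) Rx(roll)).
In Python, from cell import telemetry, cams, env gives the robot as it stands.
- The arm moves only by the tool arm_command, never from a script. Its argument "series" is text: rows parted by semicolons, each of 5 numbers parted by spaces: the shift along the tool's x, y, z in mm, then the turn about the tool's z in rad, then the closure in counts, from 0 (fully open) to 255 (shut). A call has 1 to 20 rows; each row shifts and turns the commanded pose from where the row before left it, along the tool's axes as they then stand; what a row does not reach is not made up. A row lasts 1/12 s, in which the tool goes at most 41.7 mm and 7.16 degrees, less where a joint would pass 70% of its speed; a pose out of reach is approached as far as the arm can. A call is refused whole if a number of a shift passes 41.7 or a number of a turn 0.125, either way. A call with a gripper value outside its range is refused whole. The fingers move at their own pace and stop on an object; "squeeze" is the grip in N (left out, the last holds). Time passes only in rows, so rows that do not move let the fingers close. It gives the time, the measured TCP pose, the force, the opening and the grip force at its end, in the units of the state.
- telemetry.get_obs(): the state, without advancing time (a new reading comes with each control period).
- cams.read_camera(name): name is "side" or "top" or "wrist"; returns the picture (420x560x3 uint8, blue, green, red); there is no depth.
- cams.calibration(name): a dict with "K" (3x3 intrinsics, pixels), "dist" ([k1, k2, p1, p2, k3] as OpenCV has them; the pictures are not rectified), "origin" and "rotation" of the camera in the world; the wrist camera has in their place "hand_eye" (4x4, takes a point from camera to tool coordinates, whose origin is the TCP and whose axes are the flange's). Camera axes: x right, y down, z forward; pixel columns grow to the right and rows downward; lengths in m; the calibration is good to about 2 mm. A picture is of the moment at which its call begins: read the wrist's pose just before it. calibration takes no time and is no camera call.
- env.sign_off(): hands the job in; it is judged then, once.
The state is a dict: "time_s": time; "qpos": joint angles; "joint_velocities": joint speeds; "effort": joint torques, N m; "tool_pos": TCP position; "tool_rot": TCP orientation; "force": force on the tool from outside, world axes, zero at the start; "wrist_torque": the same for the moment, N m; "grip_width": finger opening in m; "grasp_force": force on a finger pad.
Only numpy, scipy, OpenCV 4.12 (cv2) and the standard library are available. Lean on these libraries where they do the work, as an engineer would, in place of code of your own. Each camera call takes 0.05 s, during which the arm holds its last target. There are 200 camera calls.

## Working session

There is one attempt and no reset: what is moved stays moved. The work goes in short steps, Python scripts to look and compute and a tool call to move; the robot and the scene stay as the last step left them, time stands still between calls to the robot, and variables do not carry over. Pictures are saved under pics/ and viewed, at most 10 in all, crops included, and the job is handed in when it is done.

Besides the shell and the picture viewer there is one more tool, called after "Request:" as name(argument=value, ...) on one line, values as JSON. arm_command: Moves the arm, as the interface text tells. Its arguments: {"type":"object","properties":{"series":{"type":"string"},"squeeze":{"type":"number"}},"required":["series"]}

```bash
mkdir -p pics; ls; python3 - <<'E'
from cell import telemetry, cams, env
import cv2, numpy as np
o=telemetry.get_obs(); print(o)
for n in ("top","side"):
    im=cams.read_camera(n); cv2.imwrite(f"pics/{n}0.png",im)
for n in ("top","side","wrist"): print(n,cams.calibration(n))
E
```

```text
pics
{'time_s': 0.0, 'qpos': array([65.5509159 , 18.43983091, -4.01452762, 83.17517582,  1.2951027 ,
       78.5406279 , -3.26086406]), 'joint_velocities': array([ 0.01406616,  0.01315461, -0.10206618, -0.02013784, -0.05819142,
       -0.04178085,  0.03516598]), 'effort': array([-1.58591829e-04, -4.91292894e+01, -4.04268745e-01, -3.12525451e+01,
       -6.39376324e-02,  4.37380420e-02,  1.98703301e-04]), 'tool_pos': array([ 0.27702308, -0.58734191,  0.19535029]), 'tool_rot': array([-1.79889611e+02,  6.17727813e-03,  2.52570496e+01]), 'force': array([ 0.30305693, -0.76224966,  0.37755956]), 'wrist_torque': array([-0.01566401,  0.03221473, -0.00095655]), 'grasp_force': 0.0, 'grip_width': 0.08715514941678283}
top {'K': array([[517.5264509 ,   0.        , 278.43637925],
       [  0.        , 517.5264509 , 202.80224004],
       [  0.        ,   0.        ,   1.        ]]), 'dist': array([-0.19388142,  0.        ,  0.        ,  0.        ,  0.        ]), 'origin': array([0.23904561, 0.13462075, 1.49223296]), 'rotation': array([-167.78828758,   -0.20451783,  -88.39475941])}
side {'K': array
[... 253 characters left out ...]
45,  1.12372698,  1.34455319]), 'rotation': array([-137.19595656,   -0.34036392, -148.93080752])}
wrist {'K': array([[339.83163573,   0.        , 278.20659985],
       [  0.        , 339.83163573, 208.50111225],
       [  0.        ,   0.        ,   1.        ]]), 'dist': array([-0.02739794,  0.        ,  0.        ,  0.        ,  0.        ]), 'hand_eye': array([[-8.30101714e-04, -9.61279237e-01, -2.75574927e-01,
         7.53343651e-02],
       [ 9.99999541e-01, -6.66088608e-04, -6.88757089e-04,
         8.68967555e-04],
       [ 4.78530569e-04, -2.75575372e-01,  9.61279348e-01,
        -1.87447906e-01],
       [ 0.00000000e+00,  0.00000000e+00,  0.00000000e+00,
         1.00000000e+00]])}
```

View pics/top0.png

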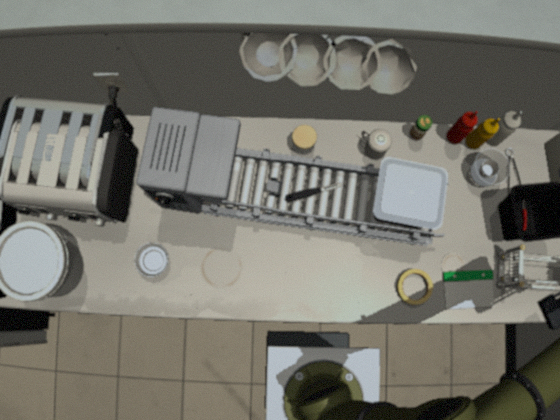

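View pics/side0.png

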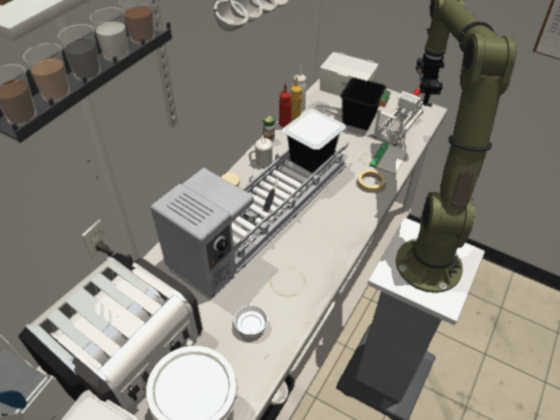

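The top view shows the lid at about (411,192), the peeler's handle from (287,198) to (320,189) with its blade on to (341,184), the warmer's hood edge near x=237, the tape at (415,285) and the ramekin at (152,260). The side view agrees. Next I measure from an enlarged crop.

```bash
cat > h.py <<'E'
from cell import telemetry, cams, env
import cv2, numpy as np
from scipy.spatial.transform import Rotation as R
def cam(name, obs=None):
    c=cams.calibration(name)
    if name!="wrist": return c,R.from_euler('xyz',c['rotation'],degrees=True).as_matrix(),np.array(c['origin'])
    T=np.array(c['hand_eye']); Rt=R.from_euler('xyz',obs['tool_rot'],degrees=True).as_matrix()
    return c,Rt@T[:3,:3],Rt@T[:3,3]+obs['tool_pos']
def ray(name,px,z,obs=None):
    c,Rm,o=cam(name,obs); p=cv2.undistortPoints(np.array(px,float).reshape(-1,1,2),c['K'],c['dist']).reshape(-1,2)
    d=np.c_[p,np.ones(len(p))]@Rm.T
    return o+d*((z-o[2])/d[:,2])[:,None]
def proj(name,P,obs=None):
    c,Rm,o=cam(name,obs); q=(np.array(P,float).reshape(-1,3)-o)@Rm
    return cv2.projectPoints(q,np.zeros(3),np.zeros(3),c['K'],c['dist'])[0].reshape(-1,2)
E
python3 - <<'E'
from h import *
im=cv2.imread('pics/top0.png')
cv2.imwrite('pics/crop.png',cv2.resize(im[110:260,195:455],None,fx=3,fy=3,interpolation=cv2.INTER_CUBIC))
# lid: bluish-bright blob
hsv=cv2.cvtColor(im,cv2.COLOR_BGR2HSV); print(hsv[192,411],hsv[250,350],hsv[160,395], hsv[193,300])
b,g,r=[im[...,i].astype(int) for i in range(3)]
m=((b-r>5)&(b>120)).astype(np.uint8); m[:, :340]=0; m[:,470:]=0
m=cv2.morphologyEx(m,cv2.MORPH_OPEN,np.ones((5,5)))
cs=max(cv2.findContours(m,0,2)[0],key=cv2.contourArea); rc=cv2.minAreaRect(cs); print(rc)
P=ray('top',cv2.boxPoints(rc),0.207); print(P.round(3),P.mean(0).round(3))
e=np.roll(P,-1,0)-P; print(np.linalg.norm(e,axis=1).round(3),np.degrees(np.arctan2(e[:,1],e[:,0])).round(1))
m=(im.max(2)<60).astype(np.uint8); m[:175]=0;m[206:]=0;m[:,:275]=0;m[:,350:]=0
cs=max(cv2.findContours(m,0,2)[0],key=cv2.contourArea); rc=cv2.minAreaRect(cs); print(rc,cv2.boundingRect(cs))
P=ray('top',cv2.boxPoints(rc),0.068); print(P.round(3))
E
```

```text
[ 94  18 196] [ 24  21 182] [ 95  17 166] [102  39  33]
((410.7279968261719, 192.99600219726562), (70.30198669433594, 62.341583251953125), 10.30484676361084)
[[ 0.486 -0.097  0.207]
 [ 0.65  -0.129  0.207]
 [ 0.623 -0.315  0.207]
 [ 0.458 -0.278  0.207]] [ 0.554 -0.205  0.207]
[0.167 0.188 0.169 0.183] [-10.9 -98.4 167.2  81.1]
((302.5943298339844, 193.8301544189453), (7.417469501495361, 34.75221633911133), 74.05460357666016) (286, 188, 34, 14)
[[0.57  0.121 0.068]
 [0.601 0.026 0.068]
 [0.58  0.02  0.068]
 [0.55  0.114 0.068]]
```

View pics/crop.png

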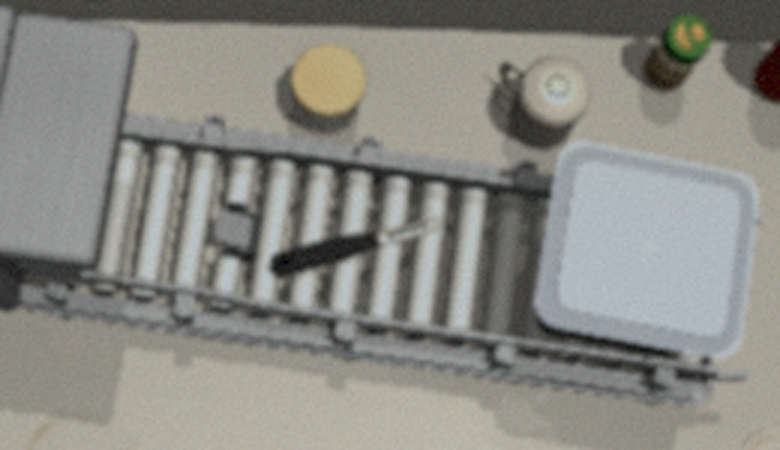

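The enlarged crop shows the near strip from (85,273) to (700,365), the far strip from (125,130) to (545,185), the catch plate at (237,230), the handle from (275,268) to (375,238) and the blade tip at (437,220).

```bash
python3 - <<'E'
from h import *
f=lambda L:[(x/3+195,y/3+110) for x,y in L]
n=ray('top',f([(85,273),(700,365)]),.095); a=ray('top',f([(125,130),(545,185)]),.095)
for s in (n,a): d=s[0]-s[1]; print(s.round(3),np.degrees(np.arctan2(d[1],d[0])).round(2))
print('catch',ray('top',f([(237,208),(237,250),(217,230),(255,232)]),.065).round(3))
print('rollers tops far/near ends',ray('top',f([(130,143),(112,275),(475,190),(457,328)]),.055).round(3))
print('hood',ray('top',f([(135,30),(97,265)]),.30).round(3))
print('tail,neck,tip',ray('top',f([(275,268),(378,238),(437,220)]),.068).round(3))
print('tape,ramekin,jar,shaker',ray('top',[(415,285),(152,260),(304,137),(378,141)],.05).round(3))
o=telemetry.get_obs();print(o['time_s'])
E
```

```text
[[ 0.542  0.291  0.095]
 [ 0.471 -0.281  0.095]] 82.94
[[ 0.681  0.26   0.095]
 [ 0.639 -0.137  0.095]] 83.98
catch [[0.616 0.153 0.065]
 [0.575 0.152 0.065]
 [0.594 0.171 0.065]
 [0.593 0.135 0.065]]
rollers tops far/near ends [[ 0.681  0.258  0.055]
 [ 0.55   0.269  0.055]
 [ 0.644 -0.076  0.055]
 [ 0.508 -0.058  0.055]]
hood [[0.702 0.238 0.3  ]
 [0.504 0.259 0.3  ]]
tail,neck,tip [[ 0.558  0.115  0.068]
 [ 0.59   0.019  0.068]
 [ 0.609 -0.037  0.068]]
tape,ramekin,jar,shaker [[ 0.326 -0.252  0.05 ]
 [ 0.376  0.49   0.05 ]
 [ 0.751  0.069  0.05 ]
 [ 0.747 -0.151  0.05 ]]
0.1
```

Request:
arm_command(series="0 0 -14 -0.12 0;0 0 -14 -0.12 0;0 0 -14 -0.12 0;0 0 -14 -0.12 0;0 0 -14 -0.12 0;0 0 -14 -0.12 0;0 0 -14 -0.12 0;0 0 -14 -0.12 0;0 0 -14 -0.12 0;0 0 -14 -0.12 0;0 0 -14 -0.12 0;0 0 -14 -0.12 0;0 0 0 0 0;0 0 0 0 0")

```text
time_s: 1.27
tool_pos: [0.2774, -0.5881, 0.3645]
tool_rot: [180.0, 0.0, 107.6]
force: [0.2, 0.4, -0.3]
grip_width: 0.0869
grasp_force: 0.0
```

Request:
arm_command(series="12 10 0 0 0;22 20 0 0 0;26 24 0 0 0;26 24 0 0 0;26 24 0 0 0;26 24 0 0 0;26 24 0 0 0;26 24 0 0 0;26 24 0 0 0;26 24 0 0 0;26 24 0 0 0;26 24 0 0 0;26 24 0 0 0;26 24 0 0 0;26 24 0 0 0;26 24 0 0 0;26 24 0 0 0;26 24 0 0 0;26 24 0 0 0;26 24 0 0 0")

```text
time_s: 2.93
tool_pos: [0.564, 0.0325, 0.363]
tool_rot: [-179.9, 0.0, 107.5]
force: [-0.2, -0.5, -0.3]
grip_width: 0.0871
grasp_force: 0.0
```

Request:
arm_command(series="12 8 20 0 0;12 8 25 0 0;2 2 30 0 0;0 0 25 0 0;0 0 0 0 0;0 0 0 0 0;0 0 0 0 0")

```text
time_s: 3.52
tool_pos: [0.5737, 0.0612, 0.2653]
tool_rot: [180.0, 0.0, 107.7]
force: [1.5, 0.1, 0.3]
grip_width: 0.0868
grasp_force: 0.0
```

```bash
python3 - <<'E'
from h import *
o=telemetry.get_obs(); im=cams.read_camera('wrist'); cv2.imwrite('pics/w1.png',im)
print(o['tool_pos'],o['tool_rot'])
m=(im.max(2)<45).astype(np.uint8)
m=cv2.morphologyEx(m,cv2.MORPH_OPEN,np.ones((5,5)))
for c in cv2.findContours(m,0,2)[0]:
    if cv2.contourArea(c)>800:
        rc=cv2.minAreaRect(c); P=ray('wrist',cv2.boxPoints(rc),.066,o); e=np.roll(P,-1,0)-P
        print([np.round(v,0) for v in rc],ray('wrist',[rc[0]],.066,o)[0].round(4),np.linalg.norm(e,axis=1).round(3),np.degrees(np.arctan2(e[:,1],e[:,0])).round(1))
print('TCPpx',proj('wrist',[o['tool_pos']],o))
E
```

```text
[0.57369425 0.06116922 0.26532279] [1.79953830e+02 1.51891957e-02 1.07658181e+02]
[array([280., 336.]), array([167., 559.]), np.float64(90.0)] [ 0.6395 -0.1405  0.066 ] [0.701 0.28  0.836 0.279] [  17.6  -58.3 -162.5   93.7]
[array([471., 298.]), array([ 89., 179.]), np.float64(88.0)] [ 0.8595 -0.013   0.066 ] [0.226 0.137 0.247 0.132] [  19.2  -57.1 -161.3  114.2]
[array([167., 266.]), array([42., 54.]), np.float64(90.0)] [ 0.4749 -0.0864  0.066 ] [0.067 0.058 0.069 0.058] [  17.7  -76.4 -162.2  101. ]
[array([390., 265.]), array([42., 54.]), np.float64(90.0)] [ 0.7399 -0.001   0.066 ] [0.067 0.058 0.069 0.057] [  17.5  -65.7 -162.7  111.7]
TCPpx [[278.52480584 242.70402809]]
```

View pics/w1.png

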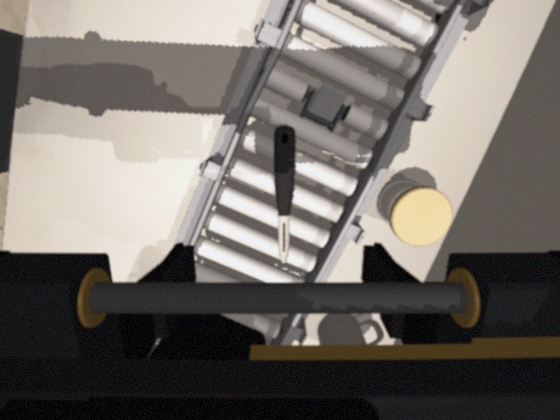

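The wrist view shows the handle upright from (285,127) to (284,214) and the blade tip at (284,262). It is already lined up with the tool.

```bash
python3 - <<'E'
from h import *
o=telemetry.get_obs(); im=cv2.imread('pics/w1.png')
m=(im.max(2)<70).astype(np.uint8); m=m[120:225,262:306]; m=cv2.morphologyEx(m,cv2.MORPH_OPEN,np.ones((5,5)))
n,l,s,c=cv2.connectedComponentsWithStats(m); print(s)
P=ray('wrist',[(285,127),(285,168),(284,214),(284,262)],.066,o); print(P.round(4))
Rt=R.from_euler('xyz',o['tool_rot'],degrees=True).as_matrix(); print(((P-o['tool_pos'])@Rt*1000).round(1))
d=P[2]-P[0];print(np.linalg.norm(d),np.degrees(np.arctan2(d[1],d[0])), np.linalg.norm(P[3]-P[0]))
a=np.radians(-6.7);ex=np.array([np.cos(a),np.sin(a)]);ey=np.array([-np.sin(a),np.cos(a)])
C=ray('wrist',[(325,88),(318,118),(337,125),(311,107),(345,98)],.065,o)[:,:2]-[.583,.029];print('catch in track',(np.c_[C@ex,C@ey]).round(3))
E
```

```text
[[   0    0   44  105 3013]
 [  12    6   21   89 1607]]
[[ 0.5641  0.1188  0.066 ]
 [ 0.5782  0.0751  0.066 ]
 [ 0.5941  0.0223  0.066 ]
 [ 0.6133 -0.0371  0.066 ]]
[[  57.9    7.5  200. ]
 [  12.1    7.7  200. ]
 [ -43.1    6.7  200.1]
 [-105.5    7.   200.1]]
0.10106137136450459 -72.74258421927377 0.16344222818373716
catch in track [[-0.007  0.142]
 [ 0.     0.111]
 [ 0.023  0.113]
 [-0.012  0.118]
 [ 0.018  0.142]]
```

Request:
arm_command(series="2 3 12 0 110;2 2 20 0 110;2 2 20 0 110;0 0 20 0 110;0 0 20 0 110;0 0 20 0 110;0 0 20 0 110;0 0 20 0 110;0 0 18 0 110;0 0 12 0 110;0 0 10 0 110;0 0 6 0 110;0 0 4 0 110;0 0 2 0 110;0 0 0 0 110;0 0 0 0 110")

```text
time_s: 4.9
tool_pos: [0.5788, 0.0693, 0.0611]
tool_rot: [179.9, 0.0, 107.8]
force: [-0.2, 0.8, 0.6]
grip_width: 0.0496
grasp_force: 0.0
```

Request:
arm_command(series="0 0 0 0 255;0 0 0 0 255;0 0 0 0 255;0 0 0 0 255;0 0 0 0 255;0 0 0 0 255;0 0 0 0 255;0 0 0 0 255;0 0 0 0 255;0 0 0 0 255", squeeze=20)

```text
time_s: 5.73
tool_pos: [0.5782, 0.0692, 0.0604]
tool_rot: [-180.0, 0.0, 107.8]
force: [0.1, -0.1, -0.3]
grip_width: 0.001
grasp_force: 0.0
```

```bash
python3 - <<'E'
from h import *
im=cams.read_camera('wrist'); t=cams.read_camera('top')
o=telemetry.get_obs();print(o['tool_pos'],o['force'],o['grip_width'],proj('wrist',[o['tool_pos']],o),proj('top',[o['tool_pos']]))
cv2.imwrite('pics/w2.png',np.hstack([im[:,80:480],cv2.resize(t[110:250,210:343],(400,420))]))
E
```

```text
[0.57818062 0.06919376 0.06040065] [0.51874906 0.61793648 0.25680728] 0.0005386432876003181 [[278.52339596 242.70382476]] [[302.97753401 193.44240179]]
```

View pics/w2.png

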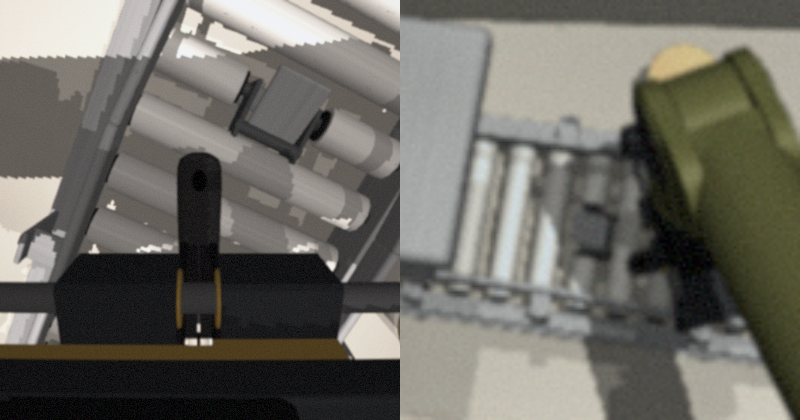

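The left half shows the handle from its tail at (198,155), with its hole at (198,180), running down under the gripper. The tips are shut without gripping it. The right half is mostly hidden by the arm. I'll check the handle's height by triangulating between the two wrist views.

```bash
python3 - <<'E'
from h import *
o=telemetry.get_obs(); o1=dict(tool_pos=np.array([0.57369425,0.06116922,0.26532279]),tool_rot=np.array([179.95,0.015,107.658]))
def tri(a,b):
    A=[];
    for px,ob in ((a,o1),(b,o)):
        c,Rm,og=cam('wrist',ob); p=ray('wrist',[px],0,ob)[0]-og; p/=np.linalg.norm(p); M=np.eye(3)-np.outer(p,p); A.append((M,M@og))
    return np.linalg.lstsq(np.vstack([x[0] for x in A]),np.hstack([x[1] for x in A]),rcond=None)[0]
print('tail',tri((285,127),(279,154)).round(4)); 
print('catch tip corners', tri((306,107),(312,132)).round(4), tri((335,125),(374,162)).round(4))
print('w2 tail at .066',ray('wrist',[(279,154),(279,180)],.066,o).round(4))
im=cams.read_camera('wrist')[130:300,180:380]
im=cv2.convertScaleAbs(im,alpha=4,beta=0); cv2.imwrite('pics/w3.png',cv2.resize(im,None,fx=3,fy=3))
E
```

```text
tail [0.5633 0.1182 0.0535]
catch tip corners [0.5682 0.1404 0.1619] [0.6144 0.1343 0.0641]
w2 tail at .066 [[0.5623 0.1196 0.066 ]
 [0.5666 0.1062 0.066 ]]
```

View pics/w3.png

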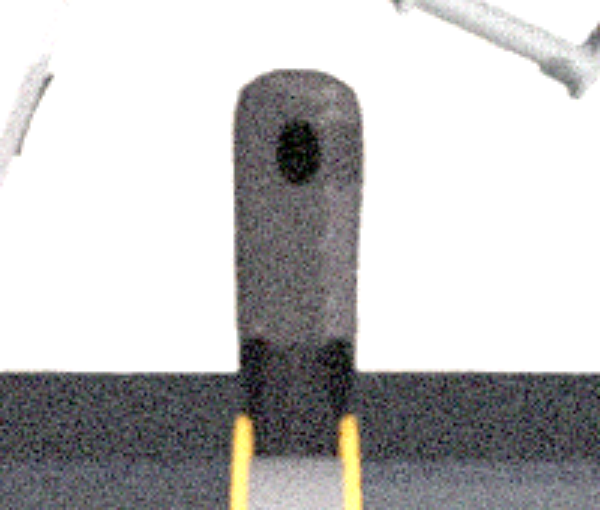

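Request:
arm_command(series="0 0 0 0 110;0 0 0 0 110;0 0 0 0 110;0 0 0 0 110;0 0 0 0 110;0 0 0 0 110;0 0 0 0 110;0 0 1 0 110;0 0 1 0 110;0 0 1 0 110;0 0 0 0 110;0 0 0 0 110")

```text
time_s: 6.88
tool_pos: [0.5781, 0.0692, 0.0573]
tool_rot: [-180.0, 0.0, 107.8]
force: [-0.6, -0.9, -0.6]
grip_width: 0.0494
grasp_force: 0.0
```

Request:
arm_command(series="0 0 1 0 110;0 0 1 0 110;0 0 1 0 110;0 0 0 0 110;0 0 0 0 110;0 0 0 0 110")

```text
time_s: 7.38
tool_pos: [0.5782, 0.0692, 0.0544]
tool_rot: [-180.0, 0.0, 107.8]
force: [-0.3, -0.2, 0.7]
grip_width: 0.0497
grasp_force: 0.0
```

Request:
arm_command(series="0 0 1 0 110;0 0 1 0 110;0 0 0 0 110;0 0 0 0 110;0 0 0 0 110")

```text
time_s: 7.8
tool_pos: [0.5782, 0.0692, 0.0524]
tool_rot: [-180.0, 0.0, 107.8]
force: [0.4, -0.8, 0.7]
grip_width: 0.0493
grasp_force: 0.0
```

Request:
arm_command(series="0 0 0 0 255;0 0 0 0 255;0 0 0 0 255;0 0 0 0 255;0 0 0 0 255;0 0 0 0 255;0 0 0 0 255;0 0 0 0 255;0 0 0 0 255;0 0 0 0 255", squeeze=15)

```text
time_s: 8.63
tool_pos: [0.5782, 0.0692, 0.0524]
tool_rot: [-180.0, 0.0, 107.8]
force: [-0.9, -0.4, 0.9]
grip_width: 0.001
grasp_force: 0.0
```

```bash
python3 - <<'E'
from h import *
o=telemetry.get_obs(); im=cams.read_camera('wrist'); cv2.imwrite('pics/w4raw.png',im)
print(o['tool_pos'],o['grip_width'],o['grasp_force'])
im=cv2.convertScaleAbs(im[130:330,130:430],alpha=3,beta=0); cv2.imwrite('pics/w4.png',cv2.resize(im,None,fx=2.6,fy=2.6))
E
```

```text
[0.57817301 0.06919492 0.05240789] 0.001019965802956558 0.0
```

View pics/w4.png

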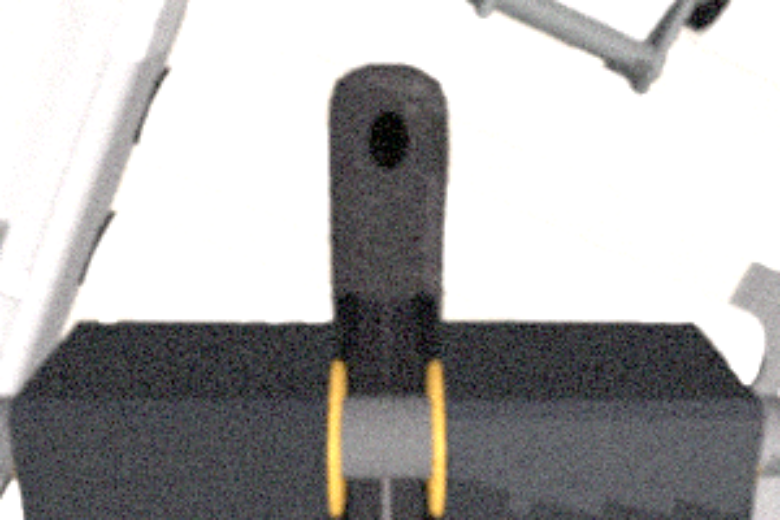

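The fingers have again shut above the handle. Its apparent width, 45 px, puts its top near the tip's reported height. I'll cross-check heights with the fixed cameras.

```bash
python3 - <<'E'
from h import *
s=cv2.imread('pics/side0.png'); t=cv2.imread('pics/top0.png')
def tri(a,b):
    A=[]
    for n,px in (('top',a),('side',b)):
        c,Rm,og=cam(n); p=ray(n,[px],0)[0]-og; p/=np.linalg.norm(p); M=np.eye(3)-np.outer(p,p); A.append((M,M@og))
    M=np.vstack([x[0] for x in A]);v=np.hstack([x[1] for x in A]);x=np.linalg.lstsq(M,v,rcond=None)[0]; return x.round(4),(np.abs(M@x-v).max()).round(4)
g=s[185:215,245:300]; m=(g.max(2)<60).astype(np.uint8)
n,l,st,ce=cv2.connectedComponentsWithStats(m); print(st, ce+[245,185])
m=(s.min(2)>150).astype(np.uint8); m[:105]=0;m[148:]=0;m[:,:275]=0;m[:,350:]=0
c=max(cv2.findContours(m,0,2)[0],key=cv2.contourArea); rc=cv2.minAreaRect(c); print(rc)
print('lid',tri((410.7,193),rc[0]))
print('hood corner near/left?',tri((237.3,120),(251,204)),tri((227.3,198.3),(190,250)))
cv2.imwrite('pics/s0.png',cv2.resize(s[100:270,200:360],None,fx=3.5,fy=3.5,interpolation=cv2.INTER_CUBIC))
for z in (.035,.055,.066): print(z,proj('side',[[*ray('top',[(286.7,199.3)],z)[0]]]),proj('side',[[*ray('top',[(341,183.5)],z)[0]]]))
E
```

```text
[[   0    0   55   30 1575]
 [  19    6   10   19   75]] [[272.1631746  199.43301587]
 [268.57333333 200.90666667]]
((312.0, 126.0), (42.0, 74.0), 90.0)
lid (array([ 0.5574, -0.2014,  0.2097]), np.float64(0.0049))
hood corner near/left? (array([0.6372, 0.2344, 0.2177]), np.float64(0.0838)) (array([ 0.6447,  0.3291, -0.0155]), np.float64(0.0659))
0.035 [[265.71878608 213.30501152]] [[276.19068539 181.22201047]]
0.055 [[266.73007786 209.95987354]] [[277.09840681 178.21090575]]
0.066 [[267.29442591 208.09325378]] [[277.60505614 176.53033363]]
```

View pics/s0.png

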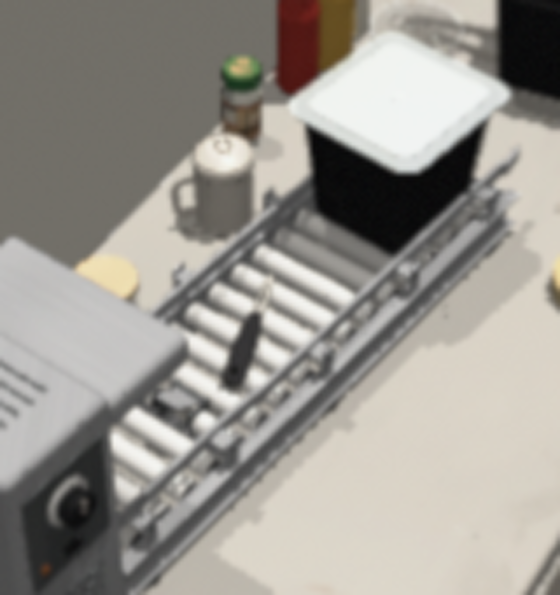

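The side crop puts the handle tail at (233,387) and the blade tip at (271,280), which fits roller height. So the tool stands higher than the handle, and I descend by feel with the fingers open.

Request:
arm_command(series="0 0 0 0 110;0 0 0 0 110;0 0 0 0 110;0 0 0 0 110;0 0 0 0 110;0 0 0 0 110;0 0 1 0 110;0 0 1 0 110;0 0 1 0 110;0 0 1 0 110;0 0 0 0 110;0 0 0 0 110")

```text
time_s: 9.68
tool_pos: [0.5781, 0.0692, 0.0483]
tool_rot: [-180.0, -0.0, 107.8]
force: [0.4, -0.2, 0.1]
grip_width: 0.0495
grasp_force: 0.0
```

Request:
arm_command(series="0 0 1 0 110;0 0 1 0 110;0 0 1 0 110;0 0 0 0 110;0 0 0 0 110")

```text
time_s: 10.1
tool_pos: [0.5781, 0.0692, 0.0453]
tool_rot: [-180.0, 0.0, 107.8]
force: [-0.7, -0.5, -0.4]
grip_width: 0.0495
grasp_force: 0.0
```

Request:
arm_command(series="0 0 1 0 110;0 0 1 0 110;0 0 1 0 110;0 0 0 0 110;0 0 0 0 110")

```text
time_s: 10.52
tool_pos: [0.5781, 0.0692, 0.0423]
tool_rot: [-180.0, 0.0, 107.8]
force: [0.8, 0.7, 0.3]
grip_width: 0.0494
grasp_force: 0.0
```

Request:
arm_command(series="0 0 0 0 255;0 0 0 0 255;0 0 0 0 255;0 0 0 0 255;0 0 0 0 255;0 0 0 0 255;0 0 0 0 255;0 0 0 0 255", squeeze=15)

```text
time_s: 11.18
tool_pos: [0.5782, 0.0692, 0.0425]
tool_rot: [180.0, 0.0, 107.8]
force: [-0.4, 0.3, -0.1]
grip_width: 0.0246
grasp_force: 15.0
```

Gripped: the opening is 24.6 mm at 15 N. The tool really stands about 20 mm higher than reported. Lifting.

Request:
arm_command(series="0 0 0 0 255;0 0 -4 0 255;0 0 -8 0 255;0 0 -12 0 255;0 0 -16 0 255;0 0 -20 0 255;0 0 -20 0 255;0 0 -20 0 255;0 0 -20 0 255;0 0 -20 0 255;0 0 -12 0 255;0 0 -6 0 255;0 0 0 0 255", squeeze=25)

```text
time_s: 12.27
tool_pos: [0.579, 0.0695, 0.2022]
tool_rot: [179.8, 0.1, 107.8]
force: [0.6, -0.0, -0.6]
grip_width: 0.0241
grasp_force: 25.0
```

Request:
arm_command(series="2 -6 0 0 255;5 -15 0 0 255;7 -22 0 0 255;8 -25 0 0 255;8 -25 0 0 255;8 -25 0 0 255;5 -16 0 0 255;2 -7 0 0 255;0 0 0 0.1 255;0 0 0 0.11 255;0 0 0 0.11 255;0 0 0 0.107 255;0 0 0 0 255;0 0 0 0 255")

```text
time_s: 13.43
tool_pos: [0.4299, 0.0689, 0.1998]
tool_rot: [-179.9, -0.0, 83.4]
force: [0.2, 0.3, -0.6]
grip_width: 0.0245
grasp_force: 25.0
```

Request:
arm_command(series="6 -3 0 0 255;14 -6 0 0 255;22 -8 0 0 255;26 -10 0 0 255;26 -10 0 0 255;26 -10 0 0 255;26 -9 0 0 255;20 -7 0 0 255;12 -4 0 0 255;5 -1 0 0 255;0 0 12 0 255;0 0 20 0 255;0 0 25 0 255;0 0 25 0 255;0 0 25 0 255;0 0 25 0 255;0 0 20 0 255;0 0 12 0 255;0 0 0 0 255;0 0 0 0 255")

```text
time_s: 15.1
tool_pos: [0.3835, 0.2584, 0.0359]
tool_rot: [-179.9, 0.0, 83.3]
force: [0.1, 0.0, 0.5]
grip_width: 0.0243
grasp_force: 25.0
```

```bash
python3 - <<'E'
from h import *
o=telemetry.get_obs(); im=cams.read_camera('wrist'); t=cams.read_camera('top')
print(o['tool_pos'],o['force'])
cv2.imwrite('pics/v5.png',np.hstack([cv2.resize(im,(400,300)),cv2.resize(t[105:285,130:370],(400,300))]))
E
```

```text
[0.38345049 0.25842364 0.0359469 ] [0.10417513 0.03516897 0.50443443]
```

View pics/v5.png

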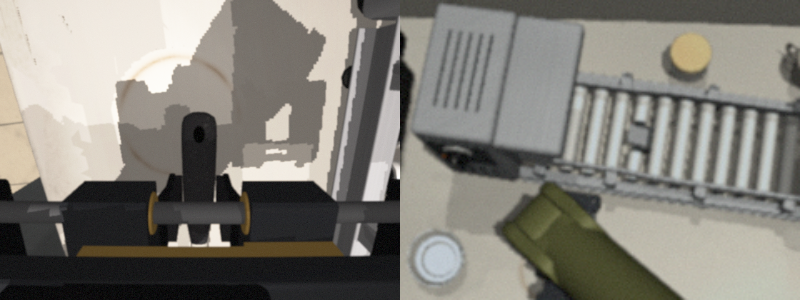

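The handle is held firmly at (198,130). It hangs over bare table with the track well to the right, and the ramekin is clear. I lower it by feel.

Request:
arm_command(series="0 0 8 0 255;0 0 8 0 255;0 0 8 0 255;0 0 6 0 255;0 0 4 0 255;0 0 3 0 255;0 0 2 0 255;0 0 2 0 255;0 0 1 0 255;0 0 1 0 255;0 0 0 0 255;0 0 0 0 255")

```text
time_s: 16.2
tool_pos: [0.3841, 0.2587, -0.0065]
tool_rot: [180.0, 0.0, 83.3]
force: [0.4, -0.3, -0.1]
grip_width: 0.0245
grasp_force: 25.0
```

Request:
arm_command(series="0 0 1 0 255;0 0 1 0 255;0 0 1 0 255;0 0 0 0 255;0 0 0 0 255")

```text
time_s: 16.62
tool_pos: [0.384, 0.2587, -0.0097]
tool_rot: [-180.0, 0.0, 83.3]
force: [0.0, 0.0, -0.2]
grip_width: 0.0243
grasp_force: 25.0
```

Request:
arm_command(series="0 0 1 0 255;0 0 1 0 255;0 0 1 0 255;0 0 0 0 255;0 0 0 0 255")

```text
time_s: 17.03
tool_pos: [0.384, 0.2587, -0.0126]
tool_rot: [-180.0, 0.0, 83.3]
force: [-0.0, 0.1, 0.9]
grip_width: 0.0246
grasp_force: 25.0
```

Request:
arm_command(series="0 0 0.6 0 255;0 0 0.6 0 255;0 0 0 0 255;0 0 0 0 255")

```text
time_s: 17.37
tool_pos: [0.3841, 0.2587, -0.0127]
tool_rot: [180.0, 0.1, 83.3]
force: [-4.3, -3.9, 13.8]
grip_width: 0.0243
grasp_force: 25.0
```

Contact with the table came at the expected height. I release, rise, and go behind the box.

Request:
arm_command(series="0 0 -1 0 255;0 0 0 0 110;0 0 0 0 110;0 0 0 0 110;0 0 0 0 110;0 0 0 0 110;0 0 -5 0 110;0 0 -15 0 110;0 0 -25 0 110;0 0 -35 0 110;0 0 -40 0 110;0 0 -40 0 110;0 0 -40 0 110;0 0 -40 0 110;0 0 -40 0 110;0 0 -30 0 110;0 0 -15 0 110;0 0 -5 0 110;0 0 0 0 110")

```text
time_s: 18.95
tool_pos: [0.3843, 0.2593, 0.318]
tool_rot: [179.9, -0.0, 83.3]
force: [-0.4, 0.5, -0.3]
grip_width: 0.0494
grasp_force: 0.0
```

Request:
arm_command(series="-10 4 0 0 110;-20 8 0 0 110;-30 12 0 0 110;-33 13 0 0 110;-33 13 0 0 110;-33 13 0 0 110;-33 13 0 0 110;-33 13 0 0 110;-33 13 0 0 110;-33 13 0 0 110;-33 13 0 0 110;-33 13 0 0 110;-33 13 0 0 110;-33 13 0 0 110;-33 13 0 0 110;-33 13 0 0 110;-33 13 0 0 110;-30 12 0 0 110;-14 6 0 0 110;-4 0 0 0 110")

```text
time_s: 20.62
tool_pos: [0.5389, -0.3366, 0.3131]
tool_rot: [-179.7, -0.1, 83.1]
force: [-0.9, 0.2, -1.2]
grip_width: 0.0498
grasp_force: 0.0
```

```bash
python3 - <<'E'
from h import *
o=telemetry.get_obs(); im=cams.read_camera('wrist'); t=cams.read_camera('top')
print(o['tool_pos'],o['tool_rot'])
cv2.imwrite('pics/v6.png',np.hstack([cv2.resize(im,(400,300)),cv2.resize(t[105:285,160:400],(400,300))]))
E
```

```text
[ 0.53891038 -0.33659893  0.31306012] [-1.79729691e+02 -1.41294687e-01  8.30987117e+01]
```

View pics/v6.png

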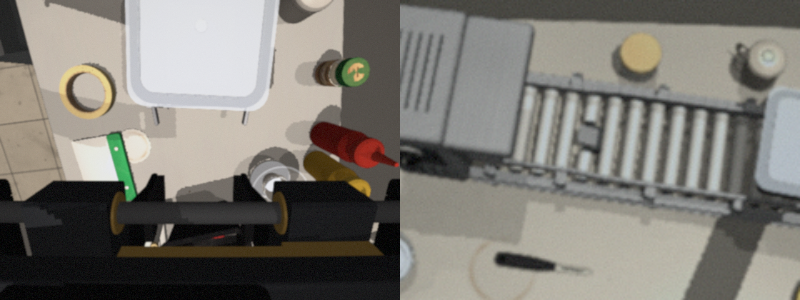

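The left half shows the lid's rear edge at row ~105 between x=130 and 272, with a small cup at (272,180) near the right finger. The right half shows the peeler lying on the bare table at (540,263), clear of the track.

```bash
python3 - <<'E'
from h import *
o=telemetry.get_obs(); f=1.4
Rt=R.from_euler('xyz',o['tool_rot'],degrees=True).as_matrix()
L=lambda px,z:((ray('wrist',np.array(px)*f,z,o)-o['tool_pos'])@Rt*1000).round(0)
print('lid rear edge pts (tool mm)',L([(145,105),(200,108),(258,108)],.184)); print('lid corners',L([(128,95),(275,100)],.184))
print('cup',L([(272,162),(272,185),(252,180),(298,190)],.05))
print('cup from top', ray('top',[(490,168),(490,150),(490,187)],.08).round(3))
print('TCP target in track'); a=np.radians(-6.7);v=o['tool_pos'][:2]-[.583,.029]
print(v@[np.cos(a),np.sin(a)],v@[-np.sin(a),np.cos(a)])
E
```

```text
lid rear edge pts (tool mm) [[ 43. -70. 131.]
 [ 39.   2. 131.]
 [ 39.  77. 131.]]
lid corners [[ 56. -91. 131.]
 [ 49.  99. 131.]]
cup [[ -82.  145.  264.]
 [-131.  149.  264.]
 [-120.  107.  264.]
 [-142.  203.  264.]]
cup from top [[ 0.667 -0.482  0.08 ]
 [ 0.723 -0.486  0.08 ]
 [ 0.61  -0.478  0.08 ]]
TCP target in track
-0.0011515082120937686 -0.36475885455393686
```

Request:
arm_command(series="0 3 12 0 110;0 0 20 0 110;0 0 20 0 110;0 0 20 0 110;0 0 20 0 110;0 0 20 0 110;0 0 17 0 110;0 0 10 0 110;0 0 5 0 110;0 0 0 0 110;0 0 0 0 110;4 0 0 0 110;4 0 0 0 110;3 0 0 0 110;3 0 0 0 110;2 0 0 0 110;2 0 0 0 110;0 0 0 0 110")

```text
time_s: 22.22
tool_pos: [0.5452, -0.3154, 0.1734]
tool_rot: [180.0, -0.0, 83.3]
force: [-0.5, 0.5, -0.1]
grip_width: 0.0493
grasp_force: 0.0
```

Request:
arm_command(series="2 0 0 0 110;2 0 0 0 110;2 0 0 0 110;2 0 0 0 110;2 0 0 0 110;2 0 0 0 110;2 0 0 0 110")

```text
time_s: 22.8
tool_pos: [0.5467, -0.3021, 0.1733]
tool_rot: [180.0, 0.0, 83.3]
force: [0.2, -1.0, 0.8]
grip_width: 0.0494
grasp_force: 0.3
```

Request:
arm_command(series="-4 0 0 0 110;0 0 3 0 110;0 0 4 0 110;0 0 0 0 110;2 0 0 0 110;2 0 0 0 110;2 0 0 0 110;2 0 0 0 110;2 0 0 0 110;2 0 0 0 110;2 0 0 0 110;2 0 0 0 110")

```text
time_s: 23.8
tool_pos: [0.5481, -0.2899, 0.1663]
tool_rot: [180.0, 0.0, 83.3]
force: [-0.1, -0.2, -0.3]
grip_width: 0.0494
grasp_force: 0.2
```

```bash
python3 - <<'E'
from h import *
o=telemetry.get_obs(); im=cams.read_camera('wrist'); cv2.imwrite('pics/w7.png',im[:300])
print(o['tool_pos'],o['force'])
a=np.radians(-6.7);v=o['tool_pos'][:2]-[.583,.029]
print(v@[np.cos(a),np.sin(a)],v@[-np.sin(a),np.cos(a)])
m=cv2.cvtColor(im,cv2.COLOR_BGR2GRAY)[:, 278]; print(m[100:290:6])
E
```

```text
[ 0.5481208  -0.28993922  0.16632187] [-0.1076684  -0.15170925 -0.33616227]
0.0025698748373927313 -0.3208304506726158
[184 187 185 184 184 184 183 183 185 188 184 182 182 183 184 182 185 182
 182 183 151 155 157 158 182 152 152 154 150 151 150  27]
```

View pics/w7.png

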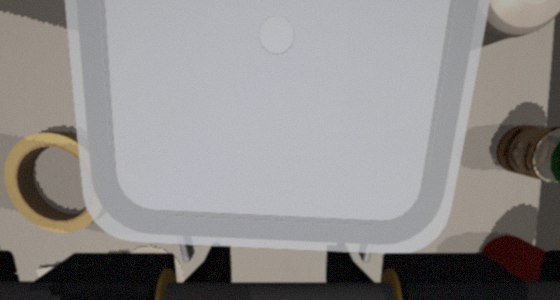

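The wrist view (my eleventh picture, one over the limit of ten, so I view no more) shows the lid square to the fingers. Its rear edge is at row ~243, and the fingers meet it at columns 190 and 360. Pushing.

Request:
arm_command(series="2 0 0 0 110;3 0 0 0 110;4 0 0 0 110;5 0 0 0 110;6 0 0 0 110;6 0 0 0 110;6 0 0 0 110;6 0 0 0 110;6 0 0 0 110;6 0 0 0 110;6 0 0 0 110;6 0 0 0 110;6 0 0 0 110;6 0 0 0 110;6 0 0 0 110;6 0 0 0 110;6 0 0 0 110;6 0 0 0 110;6 0 0 0 110;6 0 0 0 110")

```text
time_s: 25.52
tool_pos: [0.5609, -0.1804, 0.1662]
tool_rot: [-180.0, 0.0, 83.3]
force: [-0.2, -0.9, 0.1]
grip_width: 0.0494
grasp_force: 0.3
```

```bash
cat > chk.py <<'E'
from h import *
o=telemetry.get_obs(); im=cams.read_camera('top')
a=np.radians(-6.7);ex=np.array([np.cos(a),np.sin(a)]);ey=np.array([-np.sin(a),np.cos(a)])
tr=lambda p:(np.array([(p[:2]-[.583,.029])@ex,(p[:2]-[.583,.029])@ey])*1000).round(1)
print('tcp',tr(o['tool_pos']),o['force'].round(1))
w=cams.read_camera('wrist'); g=w.astype(int)
# lid rear edge: lid is bluish against warm surroundings
b=(g[...,0]-g[...,2]>3)&(g[...,0]>110)
for c in (215,245,278,310,340):
    col=np.where(b[:265,c])[0]
    P=ray('wrist',[(c,col.max())],.184,o)[0]; print(c,col.max(),tr(P))
r=np.where(b[150])[0]; print('sides row150',r.min(),r.max(),tr(ray('wrist',[(r.min(),150)],.184,o)[0]),tr(ray('wrist',[(r.max(),150)],.184,o)[0]))
E
python3 chk.py
```

```text
tcp [   2.5 -210.5] [-0.2 -0.9  0.1]
215 239 [ -31.1 -201.3]
245 242 [ -15.1 -203. ]
278 243 [   2.6 -203.6]
310 242 [  19.7 -203. ]
340 246 [  35.9 -205.4]
sides row150 92 460 [ -90.3 -153.9] [  93.5 -154.1]
```

Request:
arm_command(series="3 0 0 0 110;5 0 0 0 110;6 0 0 0 110;6 0 0 0 110;6 0 0 0 110;6 0 0 0 110;6 0 0 0 110;6 0 0 0 110;6 0 0 0 110;6 0 0 0 110;6 0 0 0 110;6 0 0 0 110;6 0 0 0 110;6 0 0 0 110;6 0 0 0 110;6 0 0 0 110;6 0 0 0 110;6 0 0 0 110;6 0 0 0 110;6 0 0 0 110")

```text
time_s: 27.28
tool_pos: [0.5745, -0.0651, 0.1662]
tool_rot: [-180.0, 0.0, 83.3]
force: [0.4, 0.1, 1.2]
grip_width: 0.0496
grasp_force: 0.3
```

Request:
arm_command(series="5 0 0 0 110;5 0 0 0 110;5 0 0 0 110;5 0 0 0 110;5 0 0 0 110;5 0 0 0 110;5 0 0 0 110;5 0 0 0 110;5 0 0 0 110;5 0 0 0 110;5 0 0 0 110;5 0 0 0 110;5 0 0 0 110;5 0 0 0 110;5 0 0 0 110;5 0 0 0 110;5 0 0 0 110;5 0 0 0 110;5 0 0 0 110;5 0 0 0 110")

```text
time_s: 28.95
tool_pos: [0.5861, 0.0342, 0.1663]
tool_rot: [180.0, 0.0, 83.3]
force: [0.2, -1.6, 0.0]
grip_width: 0.0493
grasp_force: 0.6
```

```bash
python3 chk.py
```

```text
tcp [2.5 5.5] [ 0.2 -1.6  0. ]
215 243 [-31.2  12.5]
245 263 [-15.4   0.8]
278 263 [2.6 0.8]
310 264 [20.   0.2]
340 248 [35.9  9.5]
sides row150 88 453 [-92.3  62.1] [89.9 62. ]
```

Request:
arm_command(series="4 0 0 0 110;4 0 0 0 110;4 0 0 0 110;4 0 0 0 110;4 0 0 0 110;4 0 0 0 110;4 0 0 0 110;4 0 0 0 110;4 0 0 0 110;4 0 0 0 110;4 0 0 0 110;4 0 0 0 110;4 0 0 0 110;4 0 0 0 110;4 0 0 0 110;4 0 0 0 110;4 0 0 0 110;4 0 0 0 110;4 0 0 0 110;4 0 0 0 110")

```text
time_s: 30.72
tool_pos: [0.5955, 0.1134, 0.1662]
tool_rot: [180.0, 0.0, 83.3]
force: [-0.2, -1.3, -0.6]
grip_width: 0.0493
grasp_force: 0.5
```

Request:
arm_command(series="3 0 0 0 110;2 0 0 0 110;2 0 0 0 110;2 0 0 0 110;2 0 0 0 110;2 0 0 0 110;2 0 0 0 110;2 0 0 0 110;2 0 0 0 110")

```text
time_s: 31.47
tool_pos: [0.5976, 0.1321, 0.1662]
tool_rot: [-180.0, 0.0, 83.3]
force: [-0.4, -1.1, 0.8]
grip_width: 0.05
grasp_force: 0.5
```

```bash
python3 chk.py
```

```text
tcp [  2.5 104.1] [-0.4 -1.1  0.8]
215 245 [-31.2 109.9]
245 249 [-15.2 107.6]
278 248 [  2.6 108.2]
310 247 [ 19.8 108.7]
340 250 [ 36. 107.]
sides row150 60 451 [-106.6  160.8] [ 88.9 160.5]
```

Request:
arm_command(series="1.5 0 0 0 110;1.5 0 0 0 110;1.5 0 0 0 110;1.5 0 0 0 110;1.5 0 0 0 110;1 0 0 0 110;0 0 0 0 110")

```text
time_s: 32.15
tool_pos: [0.5986, 0.141, 0.1662]
tool_rot: [-180.0, -0.0, 83.3]
force: [-0.1, 0.3, 0.6]
grip_width: 0.0494
grasp_force: 0.0
```

Request:
arm_command(series="1 0 0 0 110;1 0 0 0 110;1 0 0 0 110;0 0 0 0 110")

```text
time_s: 32.48
tool_pos: [0.5991, 0.1432, 0.1662]
tool_rot: [180.0, 0.0, 83.3]
force: [-0.1, -0.6, -0.3]
grip_width: 0.0495
grasp_force: 0.4
```

TCP is now at about y = +115. I keep going in small steps until the bumpers are felt.

Request:
arm_command(series="1 0 0 0 110;1 0 0 0 110;0.5 0 0 0 110;0 0 0 0 110;0 0 0 0 110")

```text
time_s: 32.9
tool_pos: [0.5997, 0.1444, 0.1662]
tool_rot: [180.0, 0.1, 83.2]
force: [0.6, -4.2, 0.4]
grip_width: 0.0494
grasp_force: 2.5
```

Request:
arm_command(series="0.7 0 0 0 110;0.7 0 0 0 110;0 0 0 0 110;0 0 0 0 110")

```text
time_s: 33.23
tool_pos: [0.6003, 0.145, 0.1662]
tool_rot: [179.9, 0.1, 83.2]
force: [1.7, -7.3, 0.4]
grip_width: 0.0492
grasp_force: 2.9
```

Request:
arm_command(series="0.7 0 0 0 110;0.7 0 0 0 110;0 0 0 0 110;0 0 0 0 110")

```text
time_s: 33.57
tool_pos: [0.6008, 0.1456, 0.1662]
tool_rot: [179.9, 0.2, 83.1]
force: [1.0, -7.5, 0.5]
grip_width: 0.0497
grasp_force: 3.4
```

The stop is firm at TCP y ≈ +117. Before that the push force dropped near +112, which fits the catch being released. I back off slowly and check.

Request:
arm_command(series="-0.5 0 0 0 110;-0.5 0 0 0 110;-0.5 0 0 0 110;-0.5 0 0 0 110;-0.5 0 0 0 110;-0.5 0 0 0 110;-1 0 0 0 110;-1 0 0 0 110;-2 0 0 0 110;-4 0 0 0 110;-8 0 0 0 110;-12 0 0 0 110;-15 0 0 0 110;-12 0 0 0 110;-6 0 0 0 110;0 0 0 0 110;0 0 0 0 110")

```text
time_s: 34.98
tool_pos: [0.5922, 0.0847, 0.1663]
tool_rot: [180.0, -0.0, 83.2]
force: [-0.6, -0.2, 0.1]
grip_width: 0.0495
grasp_force: 0.0
```

```bash
cat >> chk.py <<'E'
for c in (200,230,260,290,320,350): print(c,''.join('#' if v else '.' for v in b[100:265:4,c]), w[100:265:12,c].mean(1).astype(int))
for n in (180,220): 
    k=np.where(b[:n,278])[0]; print('edge<',n,tr(ray('wrist',[(278,k.max())],.184,o)[0]))
E
python3 chk.py
```

```text
tcp [ 2.6 56.4] [-0.6 -0.2  0.1]
215 239 [-31.   65.7]
245 117 [-13.1 128.6]
278 118 [  2.8 128.1]
310 201 [19.3 86.5]
340 201 [34.8 86.5]Traceback (most recent call last):
  File "chk.py", line 12, in <module>
    r=np.where(b[150])[0]; print('sides row150',r.min(),r.max(),tr(ray('wrist',[(r.min(),150)],.184,o)[0]),tr(ray('wrist',[(r.max(),150)],.184,o)[0]))
                                                ~~~~~^^
    return umr_minimum(a, axis, None, out, keepdims, initial, where)
ValueError: zero-size array to reduction operation minimum which has no identity
```

The lid's rear edge is at y ≈ 128 mm, which is exactly home. I raise the arm clear and hand in.

Request:
arm_command(series="-10 0 -10 0 110;-15 0 -20 0 110;-15 0 -25 0 110;-10 0 -25 0 110;0 0 -20 0 110;0 0 -10 0 110;0 0 0 0 110;0 0 0 0 110;0 0 0 0 110")

```text
time_s: 35.83
tool_pos: [0.5856, 0.0359, 0.2748]
tool_rot: [-179.9, 0.0, 83.4]
force: [0.3, -0.8, 0.2]
grip_width: 0.0493
grasp_force: 0.0
```

```bash
python3 - <<'E'
from h import *
o=telemetry.get_obs(); w=cams.read_camera('wrist').astype(int)
a=np.radians(-6.7);ey=np.array([-np.sin(a),np.cos(a)])
b=(w[...,0]-w[...,2]>3)&(w[...,0]>110)
for c in (235,278,320):
    k=np.where(~b[20:230,c])[0].min()+20 if b[20,c] else -1
    print(c,k,((ray('wrist',[(c,max(k,0))],.184,o)[0][:2]-[.583,.029])@ey*1000).round(1))
print(o['tool_pos'],o['force'],o['time_s']); print(env.sign_off())
E
```

```text
235 41 133.0
278 42 132.3
320 44 130.9
[0.58558631 0.03586479 0.27481929] [ 0.34365361 -0.77851468  0.18238829] 35.8333
the job is handed in; nothing more can be done
None
```

Job handed in at 35.8 s: the peeler lies on the bare table clear of the track and the box measures home against the bumpers (lid rear edge at y ≈ 128–132 mm); the raised catch I inferred from the box position and push force rather than saw, two grasps closed above the peeler before the third held, and I viewed 11 pictures against the limit of 10.

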